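# Walk the pump module up to its docking bar

## Task

The heavy pump module (the wide, low white case with three hose ports in the middle of its rear panel) has to go back to the steel docking bar on the bench ahead of it. Walk it forward along the bench by pushing in turn on the two rear corners, beside the hose ports and never on them, without lifting or tipping it or letting it swing far out of line with the bar (25 degrees at most), until its front stands at the bar's rubber buffers, roughly square and centred on the bar. Leave the narrower white power box where it is.

Things in the scene. Friction and masses are not known exactly. Their poses are not given: they have to be found in the camera images.
- pump: Pump module: loose white case, about 1.2 kg, 120 mm deep (x), 220 wide (y), 59 high, too wide to grasp; slides on rubber feet under 5 to 12 N. Origin: centre of its underside; +x forward, to the bar. Rear face at x = -60 mm, front at +60. Free rear corners: |y| from 58 to 110 mm. A forward push at the -y corner makes its yaw grow, at +y shrink, about 4 degrees per 15 mm.
- ports: Hose ports, part of the module: panel with three delicate plastic ports in the middle of its rear face, 116 mm wide (y from -58 to +58 mm), 15 to 49 mm above the bench, sticking out 25 mm behind the rear face. The robot must not touch it. Origin: middle of the panel, on the rear face, 32 mm above the bench; axes as the module's.
- dock: Docking bar: fixed steel angle on the bench, 220 mm long (its y), 32 high, rubber buffers at y = -80 and +80 mm on its near side. Origin: on the bench below the middle of the buffers' near face; +x points forward, away from the robot. When the module is home against the buffers, its origin is at x = -60 mm, y = 0 in this frame, with equal yaw.
- psu: Power box, a bystander: loose white case like the pump module but narrower, 120 mm square and 63 mm high, without hose ports, to the left or right of the work. Origin: centre of its underside.
There are look-alikes about, which are no part of the job. Of the things like the dock, leave any that is turquoise; of the rest the larger one is meant.

How it is judged:
At the end, for the whole second after the job is handed in: The pump module stands flat and at rest on the bench, its front at the docking bar (the middle of the front within 18 mm of the buffers), centred on the bar to 20 mm and square to it to 10 degrees (x of pump in the frame of dock between -0.078 and -0.045 m and y of pump in the frame of dock between -0.02 and 0.02 m and angle between the x axis of pump and the x axis of dock, either way round below 0.175 rad and angle between pump's own z axis and vertical below 0.06 rad and height (world z) of pump below 0.008 m and linear speed of pump below 0.02 m/s); the robot touches nothing.
It fails at once if the robot presses on the hose ports (contact force between any of the fingers, the arm and ports above 1 N).
It fails at once if the module swings more than 25 degrees out of line with the docking bar (angle between the x axis of pump and the x axis of dock, either way round above 0.436 rad).
It fails at once if the module is lifted or tipped (height (world z) of pump above 0.015 m or angle between pump's own z axis and vertical above 0.2 rad).
It fails at once if the power box is moved by more than 20 mm (distance of psu from where it was at the start of the episode above 0.02 m).
It also fails if it takes over 51 s, if anything falls off the work surface, if the arm or the gripper's body presses on something with over 40 N, if the wrist force passes 120 N, or if a joint passes its speed limit or range.

## Robot

A 6-joint arm with a two-finger parallel gripper is mounted at the origin on the work surface. World frame = base frame: x ahead of the robot, y to its left, z up, the work surface at z = 0. Lengths are in m, angles in rad, forces in N, time in s.
With the tool pointing down it reaches from about 0.35 to 0.8 m from the base axis. Payload 7.3 kg.
Tool frame: the origin (TCP) lies between the finger pads; the fingertips stand 25 mm ahead of it and the grasp point (between the pads) lies 6 mm ahead of it (r.tip_extent is the distance from the TCP to the fingertips, in m); z points along the fingers, y is the direction in which the jaws open and shut (so a half turn about z gives the same grasp; the last joint's range is limited). The gripper opens to 85 mm and grips with 20 to 120 N. Pads are 22 mm wide; open, the fingers measure 114 mm over their backs; the gripper's body (76 mm by 85 mm) begins 54 mm behind the grasp point. The pads swing forward as they close: fully open they stand 13 mm farther back than shut.
Start: joints at [1.04, 0.342, 1.524, -0, 1.275, -0.146], TCP at [0.197, 0.487, 0.256] pointing down, gripper open.
Joint ranges: [-2.53, 2.53], [-0.77, 2.02], [0.04, 2.7], [-1, 4.14], [0.28, 2.66], [-3.11, 3.11]. Speed limits (rad/s): [2.57, 2.57, 3.14, 3.14, 3.14, 3.14].

## Interface

Orientations are given as a unit quaternion [x, y, z, w].
In Python, from workcell import r, command_gripper, optics gives the robot as it stands. The module is installed in compiled form; this text tells all that it offers. Calls block until the motion is done:
- r.reach(position, orientation): joint-space move of the TCP to a pose.
- r.move_straight(position, orientation=None, speed=0.15, max_force=None): straight line of the TCP; orientation=None keeps the orientation; speed is the mean speed in m/s. With max_force (N) it stops when the force on the tool has changed by that much, and returns True; else False.
- r.movej(angles): joint-space move.
- command_gripper(opening, force=None): finger opening in m; force is the grip in N (None keeps the last); returns when the fingers have stopped.
- r.hold(seconds).
- r.solve_ik(position, orientation): joint angles nearest the present ones, or None.
- r.read_state(): the state.
- optics.get_image(name): name is "side" or "top" or "wrist"; returns (picture, depth): 480x640x3 uint8, red, green, blue; 480x640 float32, m along the optical axis (not along the pixel's ray), 0 where there is no reading.
- optics.camera_model(name): a dict with "K" (3x3 intrinsics, pixels), "k1" (the pictures are not rectified: a ray, as slopes to the right and down, at radius r is drawn at 1 + k1 r^2 times it, then the intrinsics apply), "R" (3x3) and "t" (3): a world point X has camera coordinates R X + t; the wrist camera has in their place "tool_from_camera" (4x4, takes a point from camera to tool coordinates, whose origin is the TCP and whose axes are the flange's). Camera axes: x right, y down, z forward; pixel columns grow to the right and rows downward; lengths in m; the calibration is good to about 2 mm. A picture is of the moment at which its call begins: read the wrist's pose just before it. camera_model takes no time and is no camera call.
A pose or a line that the arm cannot do raises r.PlanningError and nothing moves.
- r.finish_job(): hands the job in, once; it reports no verdict.
The state is a dict: "time_s": time; "joint_positions": joint angles; "dq": joint speeds; "tau": joint torques, N m; "eef_pos": TCP position; "eef_rot": TCP orientation; "contact_force": force on the tool from outside, world axes, zero at the start; "torque": the same for the moment, N m; "grip_width": finger opening in m.
Only numpy, scipy, OpenCV 4.12 (cv2) and the standard library are available. Lean on these libraries where they do the work, as an engineer would, in place of code of your own. Each camera call takes 0.05 s, during which the arm holds its last target. There are 200 camera calls.

## Working session

There is one attempt and no reset: what is moved stays moved. The work goes in short steps, each a Python script; the robot and the scene stay as the last script left them, time stands still between calls to the robot, and variables do not carry over. Pictures are saved under pics/ and viewed, about 8 in all and at most 12, crops included, and the job is handed in when it is done.

```bash
mkdir -p pics; python3 - <<'E'
from workcell import r, optics
import cv2,numpy as np
for n in("top","side"):
    im,d=optics.get_image(n); cv2.imwrite(f"pics/{n}0.png",im[...,::-1]); np.save(f"pics/{n}0.npy",d)
    c=optics.camera_model(n); print(n,c)
s=r.read_state(); print(s["time_s"],s["eef_pos"],s["eef_rot"],s["contact_force"],r.tip_extent)
E
```

```text
top {'K': array([[597.25824249,   0.        , 326.11204388],
       [  0.        , 597.25824249, 241.45156752],
       [  0.        ,   0.        ,   1.        ]]), 'k1': -0.015488971132766656, 'R': array([[ 0.01728332, -0.99983765,  0.00509586],
       [-0.99445563, -0.01771858, -0.10365353],
       [ 0.10372699, -0.00327613, -0.99460041]]), 't': array([-0.00459981,  0.49823565,  0.98899784])}
side {'K': array([[447.8967362 ,   0.        , 324.8275679 ],
       [  0.        , 447.8967362 , 235.70552104],
       [  0.        ,   0.        ,   1.        ]]), 'k1': -0.020041214054148784, 'R': array([[-0.98419691, -0.17704511,  0.00338653],
       [-0.11892837,  0.64671377, -0.75340384],
       [ 0.13119635, -0.74190048, -0.65754938]]), 't': array([0.49210601, 0.11904101, 0.85812027])}
0.1 [0.19687951 0.4863435  0.25570806] [ 1.91210472e-01  9.81548824e-01 -6.37730629e-04 -2.35032060e-04] [ 0.02404534  0.01202618 -0.28450756] 0.025
```

View pics/top0.png

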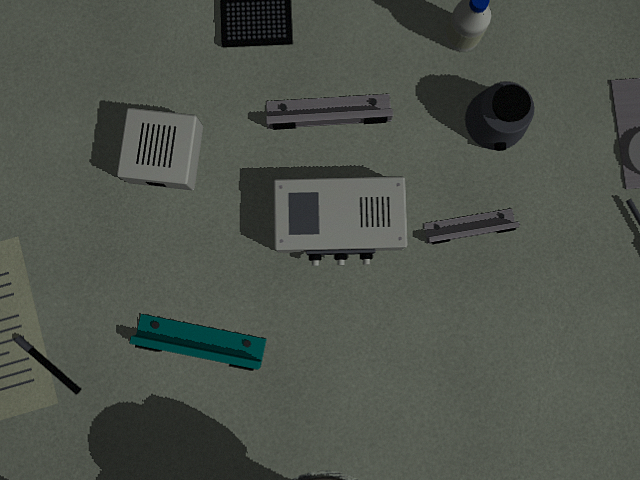

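View pics/side0.png

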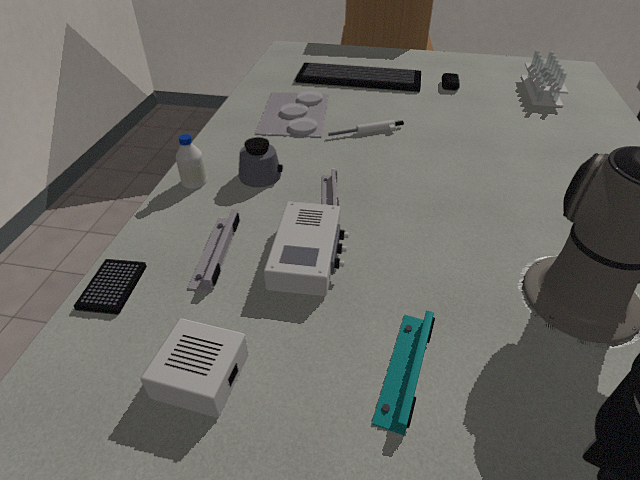

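Dock candidates in the top picture are a long grey bar at (328,110), a short grey bar at (470,225) and a turquoise bar at (200,340). Turquoise is excluded, so the larger grey one at (328,110) fits. The pump, with its ports, is at (340,213) and the power box at (160,150). I'll confirm in an enlarged crop.

```bash
python3 - <<'E'
import cv2
im=cv2.imread("pics/top0.png")[85:275,235:435]
cv2.imwrite("pics/crop1.png",cv2.resize(im,None,fx=3.1,fy=3.1,interpolation=cv2.INTER_CUBIC))
E
```

```text
(no output)
```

View pics/crop1.png

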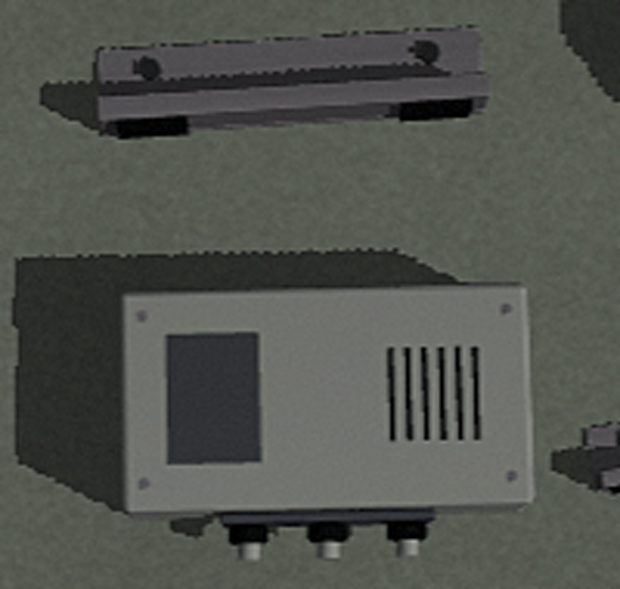

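```bash
cat > h.py <<'E'
import numpy as np, cv2
from workcell import r, optics
def ray(name,uv):
    c=optics.camera_model(name); k=c["K"]
    p=cv2.undistortPoints(np.array([[uv]],float),k,np.array([c["k1"],0,0,0,0.]))[0,0]
    R=np.array(c["R"]);t=np.array(c["t"])
    return -R.T@t, R.T@np.array([p[0],p[1],1.])   # scaled so depth=1
def at_z(uv,z,name="top"):
    o,d=ray(name,uv); return o+d*(z-o[2])/d[2]
def at_d(uv,depth,name="top"):
    o,d=ray(name,uv); return o+d*depth
E
python3 - <<'E'
from h import *
np.set_printoptions(precision=4,suppress=True)
d=np.load("pics/top0.npy")
f=lambda x,y:(235+(x+.5)/3.1-.5,85+(y+.5)/3.1-.5)
P=[at_z(f(*p),.059) for p in((124,294),(526,286),(533,502),(128,514))]
print("pump",*P,np.mean(P,0))
print("depth z pump",at_d((300,235),d[235,300]),at_d((160,125),d[125,160]))
for c in (277,284,290,310,330,350,370,377,384):
    print(c,[tuple(np.round(at_d((c,v),d[v,c])*1000).astype(int)) for v in range(104,132,2)])
E
```

```text
pump [0.5967 0.0915 0.059 ] [ 0.6051 -0.124   0.059 ] [ 0.4886 -0.1282  0.059 ] [0.4785 0.0863 0.059 ] [ 0.5422 -0.0186  0.059 ]
depth z pump [0.5046 0.0474 0.0594] [0.6852 0.2854 0.0626]
277 [(np.int64(745), np.int64(96), np.int64(5)), (np.int64(741), np.int64(96), np.int64(4)), (np.int64(737), np.int64(95), np.int64(7)), (np.int64(734), np.int64(95), np.int64(4)), (np.int64(730), np.int64(95), np.int64(4)), (np.int64(726), np.int64(95), np.int64(7)), (np.int64(714), np.int64(93), np.int64(32)), (np.int64(710), np.int64(92), np.int64(34)), (np.int64(706), np.int64(92), np.int64(35)), (np.int64(704), np.int64(93), np.int64(30)), (np.int64(699), np.int64(92), np.int64(33)), (np.int64(698), np.int64(93), np.int64(27)), (np.int64(698), np.int64(94), np.int64(14)), (np.int64(698), np.int64(95), np.int64(3))]
284 [(np.int64(744), np.int64(83), np.int64(8)), (np.int64(739), np.int64(83), np.int64(10)), (np.int64(737), np.int64(83), np.int64(6)), (np.int64(733), np.int64(83), np.int64(8)), (np.int64(730), np.int64(83), np.int64(5)), (np.int64(726), np.int64(83), np.int64(6)), (np.int64(714)
[... 4080 characters left out ...]
p.int64(4)), (np.int64(701), np.int64(-83), np.int64(2))]
384 [(np.int64(749), np.int64(-95), np.int64(3)), (np.int64(745), np.int64(-95), np.int64(4)), (np.int64(741), np.int64(-95), np.int64(5)), (np.int64(727), np.int64(-92), np.int64(35)), (np.int64(724), np.int64(-92), np.int64(34)), (np.int64(721), np.int64(-92), np.int64(33)), (np.int64(718), np.int64(-92), np.int64(31)), (np.int64(715), np.int64(-92), np.int64(30)), (np.int64(714), np.int64(-93), np.int64(19)), (np.int64(713), np.int64(-94), np.int64(11)), (np.int64(713), np.int64(-95), np.int64(1)), (np.int64(710), np.int64(-96), np.int64(-1)), (np.int64(705), np.int64(-95), np.int64(1)), (np.int64(701), np.int64(-95), np.int64(4))]
```

Picture reading: the pump's top corners in the crop are (124,294), (526,286), (533,502) and (128,514). The buffers are at (118–189,137) and (400–471,119), on the long grey bar, so that is the dock. The pump needs about 105 mm of forward travel and is −2° off the bar. I'll measure its pose from the depth picture and start at the −y corner.

```bash
cat >> h.py <<'E'
from scipy.spatial.transform import Rotation as Ro
from workcell import command_gripper
D=np.array([.7057,.0015]); DY=.083
def rot(a): return np.array([[np.cos(a),-np.sin(a)],[np.sin(a),np.cos(a)]])
T=np.deg2rad(10)   # tool tilted, fingertips leading
Q=(Ro.from_euler('z',DY)*Ro.from_euler('y',-T)*Ro.from_quat([0,1,0,0])).as_quat()
TZ=.012+.0246
def pump():
    """pump pose in dock frame (x,y,yaw) from the depth picture's z=59 mm layer"""
    im,d=optics.get_image("top"); c=optics.camera_model("top")
    v,u=np.mgrid[100:300,235:440]; v=v.ravel();u=u.ravel()
    p=cv2.undistortPoints(np.c_[u,v].astype(float)[:,None],c["K"],np.array([c["k1"],0,0,0,0.]))[:,0]
    X=(np.c_[p,np.ones(len(p))]*d[v,u][:,None]-c["t"])@c["R"]
    m=(abs(X[:,2]-.059)<.009)&(d[v,u]>0)
    L=np.zeros((200,205),np.uint8); L[v[m]-100,u[m]-235]=1
    n,lab,st,_=cv2.connectedComponentsWithStats(L); k=1+np.argmax(st[1:,4])
    S=X[lab[v-100,u-235]==k][:,:2]
    q=((S-D)@rot(DY)*1000).astype(np.float32)
    (cx,cy),(w,h),a=cv2.minAreaRect(q)
    a=(a+45)%90-45
    print("pump dock-frame mm",round(cx,1),round(cy,1),"yaw",round(a,2),"size",round(w),round(h),"n",len(S))
    return np.array([cx/1000,cy/1000,np.deg2rad(a)]),im
def tcp(x,y,z=TZ):
    """TCP for finger front at dock-frame (x,y)"""
    return [*(D+rot(DY)@np.array([x-.0151,y])),z]
def contact(P,side,off=0):
    return P[:2]+rot(P[2])@np.array([-.06-off,side*.088])
E
python3 - <<'E'
from h import *
P,_=pump()
command_gripper(0.0)
c=contact(P,-1)
r.reach(tcp(c[0]-.06,c[1],.16),Q)
r.move_straight(tcp(c[0]-.06,c[1]),speed=.12)
print(r.read_state()["time_s"],r.read_state()["contact_force"])
f0=r.move_straight(tcp(c[0]+.01,c[1]),speed=.05,max_force=3)
print(f0,r.read_state()["contact_force"],np.array(r.read_state()["eef_pos"])-tcp(*c))
c2=c+[.015,0]
r.move_straight(tcp(*c2),speed=.05)
print(r.read_state()["contact_force"])
r.move_straight(tcp(c2[0]-.045,c2[1]),speed=.15)
P,im=pump(); cv2.imwrite("pics/p1.png",im[60:300,180:480,::-1].repeat(2,0).repeat(2,1))
print(r.read_state()["time_s"])
E
```

```text
pump dock-frame mm -165.9 -5.7 yaw -2.44 size 220 127 n 9555
4.3917 [1.0217359  0.09993729 0.61609106]
True [ 0.84696156 -0.551616   -0.74160476] [ 0.00572837  0.00068548 -0.00043669]
[-0.13030088 -1.35301656 -0.29741747]
pump dock-frame mm -160.2 -3.8 yaw 0.15 size 127 220 n 9515
6.4417
```

View pics/p1.png

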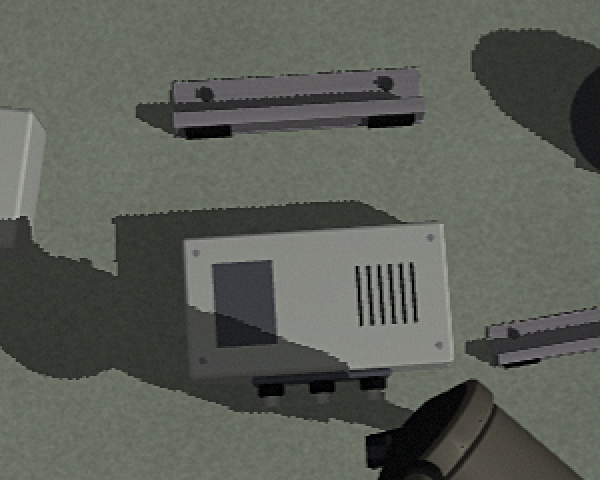

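The picture shows the pump nudged and nearly parallel to the bar, and the gripper well clear of the ports at the lower right. I'll walk it with alternate pushes in a closed loop.

```bash
cat > walk.py <<'E'
from h import *
import sys
def step(P,side,dist):
    c=contact(P,side); xb=min(contact(P,1)[0],contact(P,-1)[0])-.05
    e=rot(DY).T@(np.array(r.read_state()["eef_pos"])[:2]-D)
    r.move_straight(tcp(xb,e[1]),speed=.2)        # back off behind the ports
    r.move_straight(tcp(xb,c[1]),speed=.2)        # across
    r.move_straight(tcp(c[0]-.006,c[1]),speed=.12)
    hit=r.move_straight(tcp(c[0]+dist,c[1]),speed=.05,max_force=30)
    f=r.read_state()["contact_force"]
    r.move_straight(tcp(c[0]+dist-.05,c[1]),speed=.2)
    print("side",side,"d",dist,"stop",hit,"F",np.round(f,1),"t",round(r.read_state()["time_s"],1))
def run(n):
    P,im=pump()
    for _ in range(n):
        left=-.066-P[0]
        if left<.004: break
        side=1 if P[2]>np.deg2rad(.3) else -1
        dist=min(.030,.005+left*1.6) 
        if abs(P[2])<np.deg2rad(1.5): dist=min(dist,.018)
        step(P,side,dist); P,im=pump()
        if abs(P[2])>np.deg2rad(12): break
    return P,im
E
python3 - <<'E'
from walk import *
run(4)
E
```

```text
pump dock-frame mm -160.5 -3.7 yaw 0.08 size 126 220 n 9523
side -1 d 0.018 stop False F [-3.1 -2.4  0.6] t 8.5
pump dock-frame mm -153.6 -0.8 yaw 3.61 size 127 220 n 9545
side 1 d 0.03 stop False F [-4.7  2.6  1.2] t 11.7
pump dock-frame mm -140.4 -5.7 yaw -2.4 size 221 127 n 9484
side -1 d 0.03 stop False F [-4.7 -3.7  3.3] t 14.8
pump dock-frame mm -126.5 0.1 yaw 3.87 size 127 220 n 9447
side 1 d 0.03 stop False F [-5.4  3.1  1.7] t 17.9
pump dock-frame mm -113.1 -5.0 yaw -2.01 size 221 127 n 9439
```

```bash
python3 - <<'E'
from walk import *
P,im=run(5)
cv2.imwrite("pics/p2.png",im[60:300,180:480,::-1].repeat(2,0).repeat(2,1))
E
```

```text
pump dock-frame mm -112.8 -4.8 yaw -2.38 size 221 127 n 9431
side -1 d 0.03 stop False F [-4.9 -3.4  2.9] t 21.0
pump dock-frame mm -99.5 0.6 yaw 4.17 size 127 220 n 9398
side 1 d 0.03 stop False F [-6.   2.4  2.2] t 24.1
pump dock-frame mm -86.2 -4.2 yaw -1.9 size 220 127 n 9362
side -1 d 0.03 stop False F [-4.4 -3.4  2. ] t 27.2
pump dock-frame mm -72.6 1.1 yaw 4.68 size 127 221 n 9275
side 1 d 0.015533325195312492 stop False F [-6.3  1.5  2.9] t 30.1
pump dock-frame mm -67.4 -0.5 yaw 2.36 size 127 220 n 9270
```

View pics/p2.png

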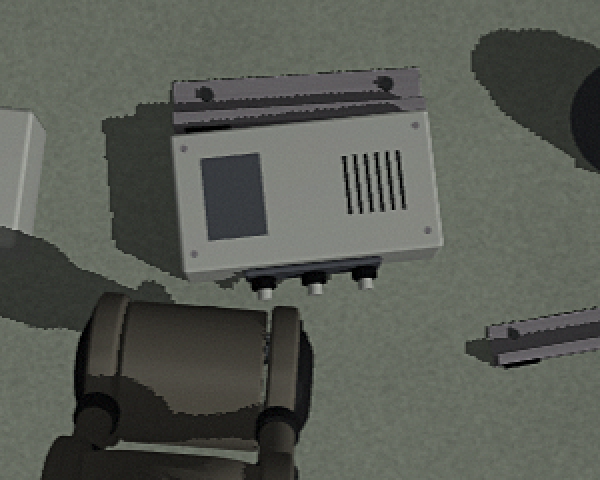

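```bash
python3 - <<'E'
from h import *
C=np.array([at_z((180+x/2,60+y/2),.059)[:2] for x,y in((173,136),(427,112),(442,246),(187,272))])
q=(C-D)@rot(DY); print(np.round(q*1000,1),np.round(q.mean(0)*1000,1))
e=np.array(r.read_state()["eef_pos"]); r.move_straight(e+[-.02,0,.1],speed=.15); r.hold(.3)
P,_=pump(); s=r.read_state(); print(s["time_s"],s["contact_force"])
r.finish_job()
E
```

```text
[[ -12.6  107.4]
 [  -5.5 -106.9]
 [-120.6 -110.4]
 [-128.8  102.2]] [-66.9  -1.9]
pump dock-frame mm -67.5 -0.4 yaw 2.3 size 127 220 n 9322
31.2833 [-0.4513018  -0.02372966 -0.52885063]
the job is handed in; nothing more can be done
```

I walked the pump module to the long grey docking bar with nine pushes of closed, slightly tilted fingertips, taken in turn on its two rear corners. The job is handed in at about 31 s of the 51 s allowed.

**Final position:** the last depth measurement put the pump at x = −67 mm, y ≈ 0 and yaw 2.3° in the dock frame. The corners I read off the last picture agreed, at −67 mm and −2 mm. That leaves the front about 7 mm from the buffers, within all the limits.

**During the walk:** the largest yaw I measured, between pushes, was 4.7°, and the largest push force I read was about 7 N. By my path planning, the fingers stayed at least 13 mm beside the hose ports. Before handing in, the gripper was backed off and raised clear.

**Disagreement:** the depth outline of the case came out 127 mm deep instead of 120 mm. The true x could therefore be a few millimetres closer to the bar than measured, still within limits.

**Not checked:** I did not measure the power box again; the arm stayed away from it. I also did not check the pump's tilt or height separately, though its top still read at its normal height.

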